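Unhook the steel basket and set it in its tray

ROBOT

A 6-joint arm with a two-finger parallel gripper is mounted at the origin on a cart in front of the work surface, level with it; the furniture and walls round the work are solid. World frame = base frame: x ahead of the robot, y to its left, z up, the work surface at z = 0. Lengths are in m, angles in degrees, forces in N, time in s.
With the tool pointing down it reaches from about 0.35 to 0.875 m from the base axis. Payload 4.2 kg.
Tool frame: the origin (TCP) lies on the centre line of the jaws, within the pads' length; the fingertips stand 25 mm ahead of it and the grasp point (between the pads) lies 6 mm ahead of it; z points along the fingers, y is the line along which they close (so a half turn about z gives the same grasp; the last joint's range is limited). The gripper opens to 87 mm and grips with 3 to 60 N. Pads are 19 mm wide; open, the fingers measure 117 mm over their backs; the gripper's body (75 mm by 190 mm) begins 51 mm behind the grasp point.
Start: joints at [84.03, 22.042, 0.453, 0, -68.411, -14.817], TCP at [0.222, 0.584, 0.248] pointing down, gripper open.
Joint ranges: [-179.83, 179.83], [-69.29, 118.12], [-61.27, 80.66], [-181.25, 117.63], [-171.15, -9.14], [-177.46, 177.46]. Speed limits (degrees/s): [159.86, 159.86, 180, 180, 180, 180].

INTERFACE

Orientations are given as a 3x3 rotation matrix whose columns are the frame's x, y, z axes.
In Python, from station import r gives the robot as it stands.
- The arm moves only by the tool move_arm, never from a script. Its argument "series" is a list of rows, each an object with "grip": the opening, from 0 (shut) to 1 (fully open); "xyz": the shift along the tool's x, y, z in mm, a list of three; "angular": the turn, a rotation vector about the tool's x, y, z in rad, a list of three. A call has 1 to 10 rows; each row is the pose to reach, as a shift and turn from the pose commanded when the call began, along the tool's axes at that moment; what a row does not reach only later rows make up. A row lasts 1/10 s, in which the tool goes at most 50 mm and 8.59 degrees, less where a joint would pass 70% of its speed; a pose out of reach is approached as far as the arm can. A call with a gripper value outside its range is refused whole. The fingers move at their own pace and stop on an object; the grip force is fixed at half the most. Time passes only in rows, so rows that repeat a pose let the fingers close. It gives the time, the measured TCP pose, the force, the opening and the grip force at its end, in the units of the state.
- r.sense(): the state, without advancing time (a new reading comes with each control period).
- r.capture(name): name is "scene" or "top" or "wrist"; returns a dict with "img" (400x640x3 uint8, red, green, blue), "camera_matrix" (3x3 intrinsics, pixels), "rvec" (rotation vector, rad) and "tvec" (3), from world to camera coordinates, as OpenCV has them; the wrist camera has in their place "hand_eye" (4x4, takes a point from camera to tool coordinates, whose origin is the TCP and whose axes are the flange's). Camera axes: x right, y down, z forward; pixel columns grow to the right and rows downward; lengths in m; the calibration is good to about 2 mm. A picture is of the moment at which its call begins: read the wrist's pose just before it. There is no depth.
- r.finish_job(): hands the job in; it is judged then, once.
The state is a dict: "time_s": time; "joints": joint angles; "joint_velocities": joint speeds; "effort": joint torques, N m; "tcp_pos": TCP position; "ee_rot": TCP orientation; "wrist_force": force on the tool from outside, world axes, zero at the start; "moment": the same for the moment, N m; "gripper_width": opening from 0.0 (shut) to 1.0 (fully open); "gripper_force": force on a finger pad.
Only numpy, scipy, OpenCV 4.12 (cv2) and the standard library are available. Lean on these libraries where they do the work, as an engineer would, in place of code of your own. Each camera call takes 0.05 s, during which the arm holds its last target. There are 200 camera calls.

TASK

Take the hanging steel basket off its deep hook: lift it by its wooden grip until the eye is above the hook's nose but still under the guard, draw it out through that gap without forcing it against the stand, and set it down gently and upright, seated flat inside the shallow wooden tray. Where the gap sits is not measured, so feel for it; leave everything else where it is and let go at the end.

Things in the scene. Friction and masses are not known exactly. Their poses are not given: they have to be found in the camera images.
- basket: Loose open steel basket with slotted sides, 100 (x) x 120 (y) x 75 mm tub, about 0.25 to 0.5 kg, hanging upright. Origin: centre of its underside, which hangs 80 mm above the counter; z up, +x towards the stand's post. A wire bail runs front to back over it and carries a wooden grip; a wire eye stands behind its back wall.
- basket_grip (a point): Centre of the basket's dark wooden grip, at (-13, 0, 160) mm in the basket's frame: a bar 50 mm along x, 14 mm thick along y, 22 mm high. Pinch it from above across the 14 mm (fingers closing along basket y). Nothing else of the basket is within 40 mm beside it.
- basket_eye (a point): Middle of the eye's top bar, at (68.5, 0, 104) mm in the basket's frame: a round bar 8 mm thick along y, on two 8 mm legs at y = -20 and +20 mm. Its underside rests on the hook's floor. The basket must not press on any part of the stand with over 25 N, nor over 12 N once lifted. The wrist force feels it; the basket's weight also comes onto the wrist in the first few mm of lift.
- stand: Fixed steel stand with a 16 mm wide hook that opens to -x. Origin: on the counter under the centre of the hung basket; x points from basket to post, z up (as the hung basket's axes). In its frame: foot plate x -45 to 125, y -65 to 65, 10 mm high; bumpers at x = 50.5, y = -42 and 42, z = 91 mm, on which the basket's back leans.
- post_top (a point): Top of the stand's 20 mm square post, at (96, 0, 292) mm in the stand's frame. A clip clamped on the post is one rigid piece with the hook's upright nose (x 56 to 64 mm, before the eye bar) and, over it, the flat guard (x 50 to 90 mm, 6 mm thick). The clip stays put, but its height differs each time and is not measured.
- hook_floor (a point): Hook floor where the eye bar's underside rests: (68.5, 0, 180) mm in the stand's frame. The nose's top is 20 to 60 mm above it (unmeasured); the guard's underside is always 14 mm above the nose's top, so the 8 mm eye bar has 6 mm play in the gap. Lifted straight up, the bar meets the guard. It is out after 30 mm towards -x. Nose and guard are rigid: feel slowly.
- tray: Fixed shallow wooden tray, 126 (x) x 146 (y) x 16 mm outside, walls 5 mm, so 116 x 136 mm inside for the basket's 100 x 120 mm foot (8 mm play each side). Origin: centre of its underside, on the counter; x, y along its sides. The basket goes in with its long side along the tray's long side, either way round.
- tray_in (a point): Centre of the tray's inner floor, where the centre of the basket's underside belongs; axes as the tray.
- muffin: Bystander, leave it alone. Origin at the centre of its underside. Muffin, 80 mm wide, 76 mm high.
- espresso: Bystander, leave it alone. Origin at the centre of its underside. Small white coffee cup, 63 x 89 x 51 mm.
- price_tag: Bystander, leave it alone. Origin at the centre of its underside. Black price wedge, 32 x 80 x 52 mm.
- croissant: Bystander, leave it alone. Origin at the centre of its underside. Croissant, 100 x 73 x 52 mm.
- jam: Bystander, leave it alone. Origin at the centre of its underside. Jam jar with white lid, 64 mm wide, 110 mm high.
- honey: Bystander, leave it alone. Origin at the centre of its underside. Honey jar, 72 mm wide, 101 mm high.
- orange_21: Bystander, leave it alone. Origin at the centre of its underside. Orange, 81 mm.
Not all that is in view belongs to the job. There is more than one size of the tray; the job needs the larger.

How it is judged:
By the outcome, as a careful person would: the job done as asked, in the order asked, and still so for the second after the job is handed in, with the robot touching nothing.
It also fails if it takes over 61 s, if anything falls off the work surface, if the arm or the gripper's body presses on something with over 40 N, if the wrist force passes 120 N, or if a joint passes its speed limit or range.

## Working session

There is one attempt and no reset: what is moved stays moved. The work goes in short steps, Python scripts to look and compute and a tool call to move; the robot and the scene stay as the last step left them, time stands still between calls to the robot, and variables do not carry over. Pictures are saved under pics/ and viewed, at most 10 in all, crops included, and the job is handed in when it is done.

Besides the shell and the picture viewer there is one more tool, called after "Call:" by a JSON object that holds its "op" and its "data", one argument or row to a line. move_arm: Moves the arm, as the interface text tells. Its arguments: {"type":"object","properties":{"series":{"type":"array"}},"required":["series"]}

```bash
mkdir -p pics
python3 - <<'E'
from station import r
import cv2,pickle
s=r.sense();print(s['time_s'],s['tcp_pos'],s['ee_rot'],s['wrist_force'])
for n in("scene","top"):
    c=r.capture(n);pickle.dump(c,open(f"{n}.pkl","wb"));cv2.imwrite(f"pics/{n}0.png",c['img'][:,:,::-1])
    print(n,c['camera_matrix'],c['rvec'],c['tvec'])
E
```

```text
0.0 [0.2216086  0.58380858 0.24644626] [[ 9.34823182e-01 -3.55112858e-01 -6.90300808e-04]
 [-3.55113515e-01 -9.34820838e-01 -2.09558452e-03]
 [ 9.88614293e-05  2.20413614e-03 -9.99997566e-01]] [0.67286215 0.28816396 0.43484364]
scene [[374.13849311   0.         316.26130753]
 [  0.         374.13849311 194.53982541]
 [  0.           0.           1.        ]] [ 1.90765107 -0.91169407  0.5640827 ] [-0.34868069  0.37465141  0.80299067]
top [[458.43163669   0.         322.77031428]
 [  0.         458.43163669 202.3597551 ]
 [  0.           0.           1.        ]] [ 2.11172546 -2.13647716  0.15287579] [0.05795814 0.60584505 1.4187168 ]
```

View pics/scene0.png

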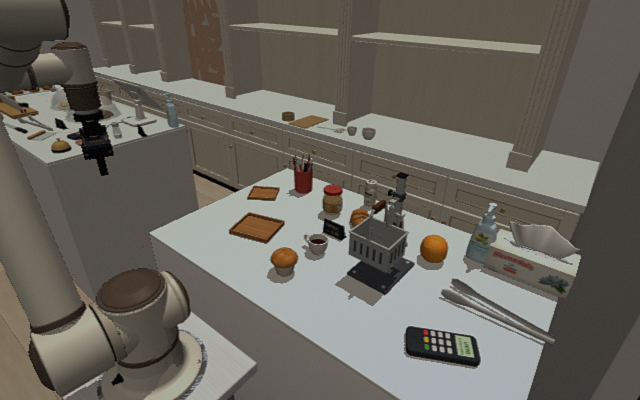

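View pics/top0.png

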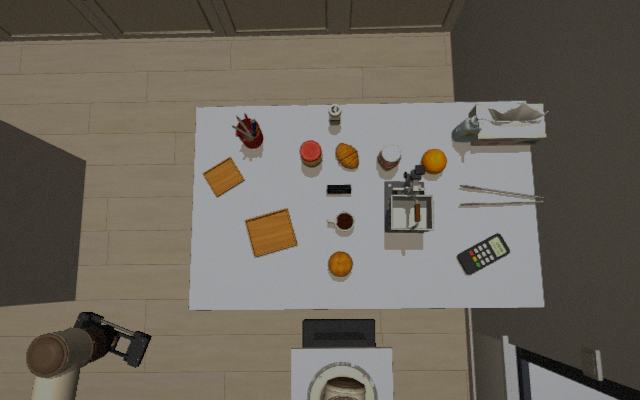

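The scene view shows the basket on its stand at about (378,245), with trays at (257,227) and (263,193). In the top view the basket is at (410,213), its grip at (417,213) and the post at (415,175). There are two tray candidates in the top view: (271,233) at about 50x45 px, and (224,177) at about 38x35 px. The first looks like the larger one, so I'll measure both and confirm in a crop.

```bash
cat > h.py <<'E'
import cv2,pickle,numpy as np
def ray(c,px):
    R=cv2.Rodrigues(np.array(c['rvec'],float))[0];t=np.array(c['tvec'],float).ravel();K=np.array(c['camera_matrix'])
    d=R.T@np.linalg.inv(K)@np.array([px[0],px[1],1.]);return -R.T@t,d
def onz(c,px,z):
    o,d=ray(c,px);return o+d*(z-o[2])/d[2]
def proj(c,P): return cv2.projectPoints(np.array(P,float).reshape(-1,3),np.array(c['rvec'],float),np.array(c['tvec'],float),np.array(c['camera_matrix']),None)[0].reshape(-1,2)
def load(n): return pickle.load(open(n+'.pkl','rb'))
E
python3 - <<'E'
from h import *
c=load('top');im=c['img'];hsv=cv2.cvtColor(im,cv2.COLOR_RGB2HSV)
for nm,(x,y,w,h) in dict(big=(235,200,75,65),small=(195,150,55,55)).items():
    m=(hsv[y:y+h,x:x+w,1]>90).astype(np.uint8)
    k=max(cv2.findContours(m,0,2)[0],key=cv2.contourArea)+[x,y]
    W=np.array([onz(c,p[0],.016)[:2] for p in k],np.float32)
    print(nm,cv2.minAreaRect(W),cv2.boxPoints(cv2.minAreaRect(W)).round(4).tolist())
x,y,w,h=380,155,60,85
m=((hsv[y:y+h,x:x+w,1]>110)&(hsv[y:y+h,x:x+w,0]<20)).astype(np.uint8)
for k in cv2.findContours(m,0,2)[0]:
    if cv2.contourArea(k)>8:
        r_=cv2.minAreaRect(k+[x,y]);print('red',r_,onz(c,r_[0],.251))
print('post',onz(c,(418,172),.292),'plate',[onz(c,p,.01).round(3).tolist() for p in((385,233),(432,233),(385,182),(432,182))])
a=cv2.resize(im[150:245,370:450],None,fx=5,fy=5,interpolation=2)
b=cv2.resize(im[150:265,195:305],None,fx=3.6,fy=4.13,interpolation=2)
cv2.imwrite('pics/crop0.png',np.hstack([a,cv2.resize(b,(396,475))])[:,:,::-1])
E
```

```text
big ((0.5167165994644165, 0.2229393869638443), (0.12556493282318115, 0.14450810849666595), 15.64611530303955) [[0.4368000030517578, 0.27559998631477356], [0.4756999909877777, 0.1363999992609024], [0.5967000126838684, 0.17030000686645508], [0.557699978351593, 0.3093999922275543]]
small ((0.7048602104187012, 0.38295066356658936), (0.09581001102924347, 0.10835375636816025), 31.763858795166016) [[0.6355999708175659, 0.40380001068115234], [0.6926000118255615, 0.3116999864578247], [0.7741000056266785, 0.3621000051498413], [0.7171000242233276, 0.45419999957084656]]
red ((417.0, 212.0), (16.0, 4.0), 90.0) [ 0.54256673 -0.21158634  0.251     ]
red ((430.0, 164.0), (18.0, 18.0), 90.0) [ 0.67723232 -0.25354458  0.251     ]
red ((386.8938903808594, 163.55078125), (18.693395614624023, 11.537763595581055), 19.440034866333008) [ 0.68040537 -0.13380483  0.251     ]
post [ 0.6453025  -0.21143223  0.292     ] plate [[0.51, -0.15, 0.01], [0.508, -0.301, 0.01], [0.679, -0.155, 0.01], [0.677, -0.31, 0.01]]
```

View pics/crop0.png

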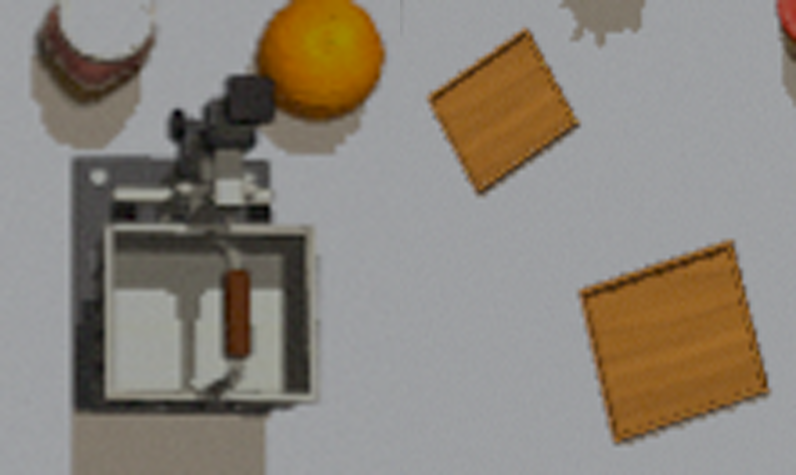

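The crop confirms the larger tray: 126x145 mm, centre (0.517, 0.223), yaw 15.6°. The other one is only 96x108 mm. The basket's grip is near (0.5425, -0.212), lying along world x. Next I move above it.

Call:
{"op": "move_arm", "data": {
  "series": [
    {"grip": 1, "xyz": [0, 0, -40], "angular": [0, 0, 0]},
    {"grip": 1, "xyz": [30, 30, -80], "angular": [0, 0, -0.1]},
    {"grip": 1, "xyz": [60, 65, -115], "angular": [0, 0, -0.2]},
    {"grip": 1, "xyz": [92, 100, -120], "angular": [0, 0, -0.3]},
    {"grip": 1, "xyz": [125, 135, -120], "angular": [0, 0, -0.363]},
    {"grip": 1, "xyz": [158, 170, -120], "angular": [0, 0, -0.363]},
    {"grip": 1, "xyz": [191, 206, -120], "angular": [0, 0, -0.363]},
    {"grip": 1, "xyz": [224, 242, -120], "angular": [0, 0, -0.363]},
    {"grip": 1, "xyz": [257, 278, -120], "angular": [0, 0, -0.363]},
    {"grip": 1, "xyz": [290, 314, -120], "angular": [0, 0, -0.363]}
  ]
}}

```text
time_s: 1.1
tcp_pos: [0.3802, 0.1888, 0.3674]
ee_rot: [[1.0, 0.001, -0.0], [0.001, -1.0, 0.0], [-0.0, -0.0, -1.0]]
wrist_force: [0.2, 1.0, -1.1]
gripper_width: 0.999
gripper_force: 0.0
```

Call:
{"op": "move_arm", "data": {
  "series": [
    {"grip": 1, "xyz": [12, 44, 0], "angular": [0, 0, 0]},
    {"grip": 1, "xyz": [24, 89, 0], "angular": [0, 0, 0]},
    {"grip": 1, "xyz": [36, 133, 0], "angular": [0, 0, 0]},
    {"grip": 1, "xyz": [48, 178, 0], "angular": [0, 0, 0]},
    {"grip": 1, "xyz": [60, 222, 0], "angular": [0, 0, 0]},
    {"grip": 1, "xyz": [72, 267, 0], "angular": [0, 0, 0]},
    {"grip": 1, "xyz": [85, 311, 0], "angular": [0, 0, 0]},
    {"grip": 1, "xyz": [98, 356, 0], "angular": [0, 0, 0]},
    {"grip": 1, "xyz": [110, 400, 0], "angular": [0, 0, 0]},
    {"grip": 1, "xyz": [110, 400, 0], "angular": [0, 0, 0]}
  ]
}}

```text
time_s: 2.1
tcp_pos: [0.4908, -0.2132, 0.3656]
ee_rot: [[1.0, -0.006, -0.003], [-0.006, -1.0, -0.0], [-0.003, 0.0, -1.0]]
wrist_force: [-0.2, 0.8, -0.4]
gripper_width: 0.999
gripper_force: 0.0
```

```bash
cat >> h.py <<'E'
def wrist(name):
    from station import r
    s=r.sense();w=r.capture('wrist');H=np.array(w['hand_eye']);R=np.array(s['ee_rot']);p=np.array(s['tcp_pos'])
    Rw=R@H[:3,:3];o=R@H[:3,3]+p   # cam->world
    c=dict(img=w['img'],camera_matrix=w['camera_matrix'],rvec=cv2.Rodrigues(Rw.T)[0],tvec=-Rw.T@o)
    pickle.dump(c,open(name+'.pkl','wb'));cv2.imwrite(f'pics/{name}.png',c['img'][:,:,::-1]);return c,s,o,Rw[:,2]
E
python3 - <<'E'
from h import *
c,s,o,z=wrist('w1');print(s['tcp_pos'],o,z,s['wrist_force'])
print(proj(c,[[.5425,-.2116,.251],[.6515,-.2116,.292]]))
E
```

```text
[ 0.49077301 -0.21321898  0.36559063] [ 0.57062744 -0.21384628  0.50028689] [-0.29063645  0.00140484 -0.95683253] [-0.22187201  0.79800019 -0.39382875]
[[313.99930508 148.40997996]
 [312.01773363 -21.65604581]]
```

View pics/w1.png

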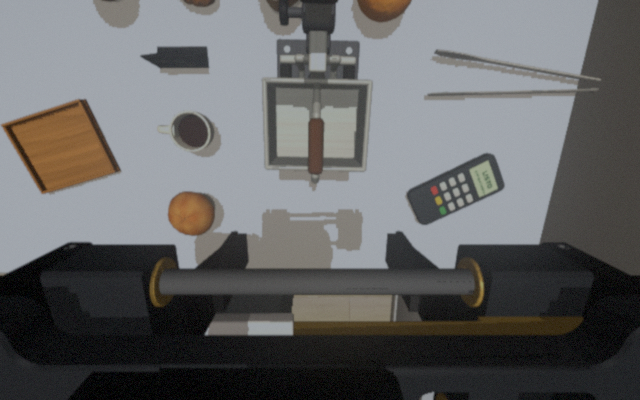

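The wrist view shows the grip at (316,146), the tub's rim corners at about (263,80), (371,80), (263,168) and (370,168), and the post at (318,15). Next I measure the grip centre and yaw, and crop the clip in the scene view.

Run:
```python
from h import *
c=load('w1');im=c['img'];hsv=cv2.cvtColor(im,cv2.COLOR_RGB2HSV)
m=np.zeros(im.shape[:2],np.uint8);m[110:182,295:340]=((hsv[...,1]>110)&((hsv[...,0]<20)|(hsv[...,0]>170)))[110:182,295:340]
k=max(cv2.findContours(m,0,1)[0],key=cv2.contourArea)
W=np.array([onz(c,p[0],.251)[:2] for p in k],np.float32);print(cv2.boundingRect(k),cv2.minAreaRect(W),W.min(0),W.max(0))
print('rim',[onz(c,p,.155).round(4).tolist() for p in((263,80),(371,80),(264,168),(368,168))])
print('plate far',[onz(c,p,.01).round(4).tolist() for p in((277,41),(358,41))])
g=cv2.resize(im[0:200,220:420],(600,600),interpolation=2)
s=load('scene');print(proj(s,[[.624,-.212,.18],[.624,-.212,.20],[.624,-.212,.24],[.624,-.212,.254],[.6515,-.212,.292]]).round(1))
cv2.imwrite('pics/crop1.png',cv2.resize(s['img'][165:275,335:425],(490,600),interpolation=2)[:,:,::-1])
```

```text
Traceback (most recent call last):
ValueError: max() iterable argument is empty
```

Run:
```python
from h import *
c=load('w1');im=c['img'];print(im[146,308:324].tolist())
a=im.astype(int);mm=(a[...,0]-a[...,2]>25)
m=np.zeros(im.shape[:2],np.uint8);m[110:182,295:340]=mm[110:182,295:340]
k=max(cv2.findContours(m,0,1)[0],key=cv2.contourArea)
W=np.array([onz(c,p[0],.251)[:2] for p in k],np.float32);print(cv2.boundingRect(k),cv2.minAreaRect(W),W.min(0),W.max(0))
print('rim',[onz(c,p,.155).round(4).tolist() for p in((263,80),(371,80),(264,168),(368,168))])
print('plate far',[onz(c,p,.01).round(4).tolist() for p in((277,41),(358,41))])
s=load('scene');print(proj(s,[[.624,-.212,.18],[.624,-.212,.20],[.624,-.212,.24],[.624,-.212,.254],[.6515,-.212,.292]]).round(1))
cv2.imwrite('pics/crop1.png',cv2.resize(s['img'][165:275,335:425],(490,600),interpolation=2)[:,:,::-1])
```

```text
[[104, 100, 96], [81, 64, 61], [84, 67, 58], [88, 65, 56], [90, 67, 56], [95, 71, 62], [94, 72, 59], [91, 69, 56], [92, 69, 60], [91, 69, 58], [88, 68, 57], [89, 67, 60], [86, 66, 59], [84, 70, 61], [80, 68, 64], [110, 107, 102]]
(309, 119, 13, 53) ((0.5448303818702698, -0.21247021853923798), (0.010449334979057312, 0.044519297778606415), 89.93943786621094) [ 0.52256805 -0.2177158 ] [ 0.56708986 -0.20724258]
rim [[0.6083, -0.1539, 0.155], [0.6076, -0.2756, 0.155], [0.5082, -0.1491, 0.155], [0.5074, -0.277, 0.155]]
plate far [[0.6797, -0.1537, 0.01], [0.679, -0.2787, 0.01]]
[[391.2 214.1]
 [392.  207.8]
 [393.7 195. ]
 [394.3 190.4]
 [400.8 174.2]]
```

View pics/crop1.png

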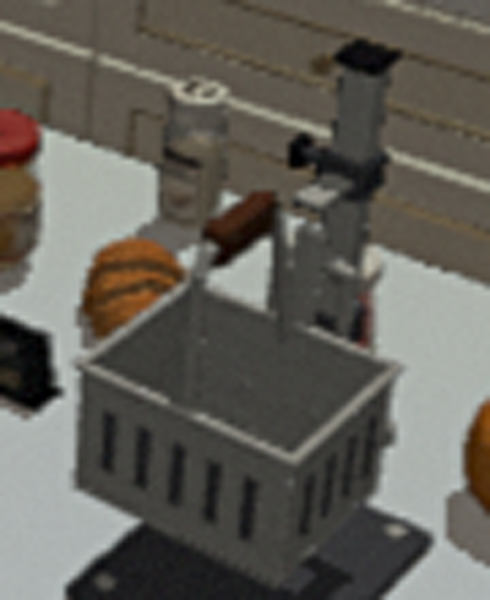

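The grip is at (0.545, -0.2125), which fits the rim centre of 0.558 minus 13 mm, with yaw ≈ 0. In the scene crop the guard (315,197) and nose top (310,225) suggest the nose is only about 20–28 mm above the floor. Next I descend and grasp.

Call:
{"op": "move_arm", "data": {
  "series": [
    {"grip": 1, "xyz": [25, -1, 5], "angular": [0, 0, 0]},
    {"grip": 1, "xyz": [54, -1, 20], "angular": [0, 0, 0]},
    {"grip": 1, "xyz": [54, -1, 45], "angular": [0, 0, 0]},
    {"grip": 1, "xyz": [54, -1, 70], "angular": [0, 0, 0]},
    {"grip": 1, "xyz": [54, -1, 90], "angular": [0, 0, 0]},
    {"grip": 1, "xyz": [54, -1, 105], "angular": [0, 0, 0]},
    {"grip": 1, "xyz": [54, -1, 115], "angular": [0, 0, 0]},
    {"grip": 1, "xyz": [54, -1, 120], "angular": [0, 0, 0]},
    {"grip": 1, "xyz": [54, -1, 120], "angular": [0, 0, 0]}
  ]
}}

```text
time_s: 3.05
tcp_pos: [0.5442, -0.2076, 0.2473]
ee_rot: [[1.0, 0.001, -0.001], [0.001, -1.0, 0.0], [-0.001, -0.0, -1.0]]
wrist_force: [-0.7, -0.1, 0.6]
gripper_width: 1.0
gripper_force: 0.0
```

Run:
```python
from h import *
c,s,o,z=wrist('w2');print(s['tcp_pos'],s['wrist_force'])
print('tool origin grip proj',proj(c,[[.545,-.2125,.251],s['tcp_pos']]))
im=c['img'].astype(int);mm=(im[...,0]-im[...,2]>22).astype(np.uint8)
for k in cv2.findContours(mm,0,1)[0]:
    x,y,w,h=cv2.boundingRect(k)
    if cv2.contourArea(k)>150 and 200<x<400: print((x,y,w,h),[onz(c,p,.251)[:2].round(4) for p in((x,y),(x+w,y+h))])
```

```text
[ 0.54420533 -0.20760439  0.24734739] [-0.65773428 -0.11990467  0.55756555]
tool origin grip proj [[325.42529615 272.4762322 ]
 [316.07901288 270.16440864]]
(295, 316, 288, 19) [array([ 0.5179, -0.196 ]), array([ 0.5053, -0.3582])]
(315, 248, 23, 19) [array([ 0.5591, -0.207 ]), array([ 0.5482, -0.219 ])]
(315, 228, 24, 22) [array([ 0.57 , -0.207]), array([ 0.558 , -0.2193])]
(387, 0, 71, 45) [array([ 0.6678, -0.2358]), array([ 0.6518, -0.2664])]
```

View pics/w2.png

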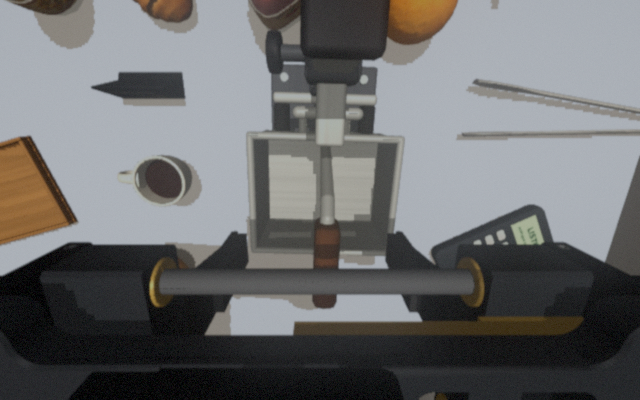

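The close-up shows the grip at x≈326, y 228–305 px, so its centre is at y = -0.213, 5 mm to the tool's +y side. I'll correct that and close.

Call:
{"op": "move_arm", "data": {
  "series": [
    {"grip": 1, "xyz": [1, 3, 1], "angular": [0, 0, 0]},
    {"grip": 1, "xyz": [1, 5.5, 1], "angular": [0, 0, 0]},
    {"grip": 0.4, "xyz": [1, 5.5, 1], "angular": [0, 0, 0]},
    {"grip": 0.3, "xyz": [1, 5.5, 1], "angular": [0, 0, 0]},
    {"grip": 0.2, "xyz": [1, 5.5, 1], "angular": [0, 0, 0]},
    {"grip": 0.0, "xyz": [1, 5.5, 1], "angular": [0, 0, 0]},
    {"grip": 0.0, "xyz": [1, 5.5, 1], "angular": [0, 0, 0]},
    {"grip": 0.0, "xyz": [1, 5.5, 1], "angular": [0, 0, 0]},
    {"grip": 0.0, "xyz": [1, 5.5, 1], "angular": [0, 0, 0]}
  ]
}}

```text
time_s: 4.0
tcp_pos: [0.5454, -0.2136, 0.2466]
ee_rot: [[1.0, 0.0, -0.0], [0.0, -1.0, -0.0], [-0.0, 0.0, -1.0]]
wrist_force: [0.1, 0.5, 0.7]
gripper_width: 0.448
gripper_force: 0.0
```

Call:
{"op": "move_arm", "data": {
  "series": [
    {"grip": 0.0, "xyz": [0, 0, 0], "angular": [0, 0, 0]},
    {"grip": 0.0, "xyz": [0, 0, 0], "angular": [0, 0, 0]},
    {"grip": 0.0, "xyz": [0, 0, 0], "angular": [0, 0, 0]},
    {"grip": 0.0, "xyz": [0, 0, 0], "angular": [0, 0, 0]},
    {"grip": 0.0, "xyz": [0, 0, 0], "angular": [0, 0, 0]},
    {"grip": 0.0, "xyz": [0, 0, 0], "angular": [0, 0, 0]},
    {"grip": 0.0, "xyz": [0, 0, 0], "angular": [0, 0, 0]},
    {"grip": 0.0, "xyz": [0, 0, 0], "angular": [0, 0, 0]}
  ]
}}

```text
time_s: 4.8
tcp_pos: [0.5455, -0.2137, 0.2467]
ee_rot: [[1.0, 0.0, 0.0], [0.0, -1.0, -0.0], [0.0, 0.0, -1.0]]
wrist_force: [0.6, -0.5, -0.4]
gripper_width: 0.161
gripper_force: 29.9
```

Call:
{"op": "move_arm", "data": {
  "series": [
    {"grip": 0.0, "xyz": [0, 0, -1], "angular": [0, 0, 0]},
    {"grip": 0.0, "xyz": [0, 0, -2], "angular": [0, 0, 0]},
    {"grip": 0.0, "xyz": [0, 0, -3], "angular": [0, 0, 0]},
    {"grip": 0.0, "xyz": [0, 0, -4.5], "angular": [0, 0, 0]},
    {"grip": 0.0, "xyz": [0, 0, -6], "angular": [0, 0, 0]},
    {"grip": 0.0, "xyz": [0, 0, -8], "angular": [0, 0, 0]},
    {"grip": 0.0, "xyz": [0, 0, -10], "angular": [0, 0, 0]},
    {"grip": 0.0, "xyz": [0, 0, -10], "angular": [0, 0, 0]},
    {"grip": 0.0, "xyz": [0, 0, -10], "angular": [0, 0, 0]}
  ]
}}

```text
time_s: 5.7
tcp_pos: [0.5456, -0.2133, 0.2565]
ee_rot: [[1.0, 0.0, 0.0], [0.0, -1.0, 0.0], [0.0, -0.0, -1.0]]
wrist_force: [4.5, 0.8, -7.0]
gripper_width: 0.16
gripper_force: 29.9
```

Call:
{"op": "move_arm", "data": {
  "series": [
    {"grip": 0.0, "xyz": [0.5, 0, 0], "angular": [0, 0, 0]},
    {"grip": 0.0, "xyz": [1, 0, 0], "angular": [0, 0, 0]},
    {"grip": 0.0, "xyz": [1, 0, 0], "angular": [0, 0, 0]}
  ]
}}

```text
time_s: 6.0
tcp_pos: [0.5458, -0.2135, 0.2566]
ee_rot: [[1.0, 0.0, -0.001], [0.0, -1.0, 0.0], [-0.001, -0.0, -1.0]]
wrist_force: [2.1, 1.8, -3.8]
gripper_width: 0.156
gripper_force: 29.9
```

Call:
{"op": "move_arm", "data": {
  "series": [
    {"grip": 0.0, "xyz": [0.5, 0, 0], "angular": [0, 0, 0]},
    {"grip": 0.0, "xyz": [1, 0, 0], "angular": [0, 0, 0]},
    {"grip": 0.0, "xyz": [1, 0, 0], "angular": [0, 0, 0]}
  ]
}}

```text
time_s: 6.3
tcp_pos: [0.5462, -0.2139, 0.2563]
ee_rot: [[1.0, -0.0, -0.003], [-0.0, -1.0, -0.0], [-0.003, 0.0, -1.0]]
wrist_force: [-1.6, 0.1, -3.5]
gripper_width: 0.159
gripper_force: 29.9
```

Run:
```python
from station import r
s=r.sense();print(s['tcp_pos'],s['wrist_force'],s['moment'])
```

```text
[ 0.54624178 -0.21389198  0.2563264 ] [-1.5682738   0.12041644 -3.53435966] [ 0.1172208   0.38199378 -0.05613662]
```

Call:
{"op": "move_arm", "data": {
  "series": [
    {"grip": 0.0, "xyz": [-0.3, 0, -1], "angular": [0, 0, 0]},
    {"grip": 0.0, "xyz": [-0.3, 0, -2.5], "angular": [0, 0, 0]},
    {"grip": 0.0, "xyz": [-0.3, 0, -4], "angular": [0, 0, 0]},
    {"grip": 0.0, "xyz": [-0.3, 0, -5.5], "angular": [0, 0, 0]},
    {"grip": 0.0, "xyz": [-0.3, 0, -7], "angular": [0, 0, 0]},
    {"grip": 0.0, "xyz": [-0.3, 0, -8.5], "angular": [0, 0, 0]},
    {"grip": 0.0, "xyz": [-0.3, 0, -10], "angular": [0, 0, 0]},
    {"grip": 0.0, "xyz": [-0.3, 0, -10], "angular": [0, 0, 0]},
    {"grip": 0.0, "xyz": [-0.3, 0, -10], "angular": [0, 0, 0]}
  ]
}}

```text
time_s: 7.2
tcp_pos: [0.5477, -0.2137, 0.2671]
ee_rot: [[1.0, 0.0, 0.002], [0.0, -1.0, -0.0], [0.002, 0.0, -1.0]]
wrist_force: [-0.4, -0.6, -4.6]
gripper_width: 0.16
gripper_force: 29.9
```

Call:
{"op": "move_arm", "data": {
  "series": [
    {"grip": 0.0, "xyz": [0, 0, -0.8], "angular": [0, 0, 0]},
    {"grip": 0.0, "xyz": [0, 0, -1.6], "angular": [0, 0, 0]},
    {"grip": 0.0, "xyz": [0, 0, -2.4], "angular": [0, 0, 0]},
    {"grip": 0.0, "xyz": [0, 0, -3.2], "angular": [0, 0, 0]},
    {"grip": 0.0, "xyz": [0, 0, -4], "angular": [0, 0, 0]},
    {"grip": 0.0, "xyz": [0, 0, -4], "angular": [0, 0, 0]}
  ]
}}

```text
time_s: 7.8
tcp_pos: [0.5472, -0.2137, 0.2707]
ee_rot: [[1.0, 0.0, 0.0], [0.0, -1.0, -0.0], [0.0, 0.0, -1.0]]
wrist_force: [-0.4, -0.8, -4.8]
gripper_width: 0.158
gripper_force: 29.9
```

Call:
{"op": "move_arm", "data": {
  "series": [
    {"grip": 0.0, "xyz": [0, 0, -0.5], "angular": [0, 0, 0]},
    {"grip": 0.0, "xyz": [0, 0, -1], "angular": [0, 0, 0]},
    {"grip": 0.0, "xyz": [0, 0, -1], "angular": [0, 0, 0]}
  ]
}}

```text
time_s: 8.1
tcp_pos: [0.5471, -0.2137, 0.2716]
ee_rot: [[1.0, 0.0, 0.0], [0.0, -1.0, -0.0], [0.0, 0.0, -1.0]]
wrist_force: [0.0, -0.6, -3.8]
gripper_width: 0.156
gripper_force: 29.9
```

Call:
{"op": "move_arm", "data": {
  "series": [
    {"grip": 0.0, "xyz": [0, 0, -0.5], "angular": [0, 0, 0]},
    {"grip": 0.0, "xyz": [0, 0, -1], "angular": [0, 0, 0]},
    {"grip": 0.0, "xyz": [0, 0, -1], "angular": [0, 0, 0]}
  ]
}}

```text
time_s: 8.4
tcp_pos: [0.5471, -0.2137, 0.2726]
ee_rot: [[1.0, 0.0, 0.0], [0.0, -1.0, -0.0], [0.0, 0.0, -1.0]]
wrist_force: [0.3, 0.4, -4.6]
gripper_width: 0.155
gripper_force: 29.9
```

Run:
```python
from h import *
c,s,o,z=wrist('w3');print(s['tcp_pos'],s['wrist_force'],s['moment'])
sc=__import__('station').r.capture('scene');pickle.dump(sc,open('scene2.pkl','wb'))
cv2.imwrite('pics/crop2.png',cv2.resize(sc['img'][165:275,335:425],(490,600),interpolation=2)[:,:,::-1])
```

```text
[ 0.54709583 -0.21367804  0.27263776] [ 0.28317099  0.4274891  -4.63021785] [-0.0559077   0.04168224 -0.00064767]
```

View pics/crop2.png

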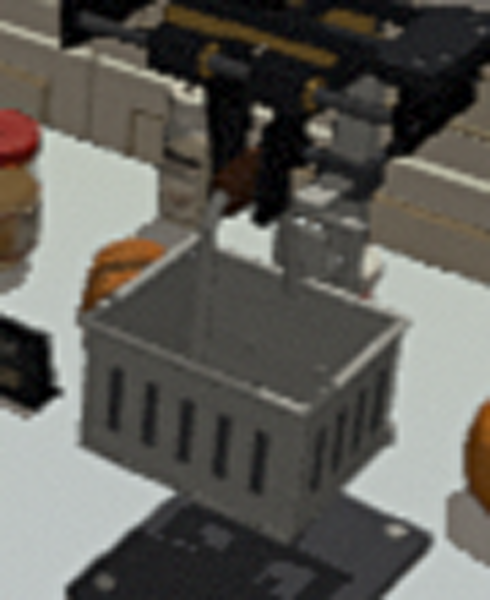

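The crop shows the basket hanging level and clear of the foot plate, with the eye just under the pale guard at about (320,215). I keep feeling upwards. One mm of push earlier cost only about 3 N, so small steps are safe.

Call:
{"op": "move_arm", "data": {
  "series": [
    {"grip": 0.0, "xyz": [0, 0, -0.5], "angular": [0, 0, 0]},
    {"grip": 0.0, "xyz": [0, 0, -1], "angular": [0, 0, 0]},
    {"grip": 0.0, "xyz": [0, 0, -1.5], "angular": [0, 0, 0]},
    {"grip": 0.0, "xyz": [0, 0, -1.5], "angular": [0, 0, 0]}
  ]
}}

```text
time_s: 8.9
tcp_pos: [0.5471, -0.2137, 0.2742]
ee_rot: [[1.0, 0.0, 0.0], [0.0, -1.0, -0.0], [0.0, 0.0, -1.0]]
wrist_force: [-0.1, 0.5, -5.2]
gripper_width: 0.159
gripper_force: 29.9
```

Call:
{"op": "move_arm", "data": {
  "series": [
    {"grip": 0.0, "xyz": [0, 0, -0.5], "angular": [0, 0, 0]},
    {"grip": 0.0, "xyz": [0, 0, -1], "angular": [0, 0, 0]},
    {"grip": 0.0, "xyz": [0, 0, -1.5], "angular": [0, 0, 0]},
    {"grip": 0.0, "xyz": [0, 0, -1.5], "angular": [0, 0, 0]}
  ]
}}

```text
time_s: 9.3
tcp_pos: [0.5471, -0.2137, 0.2757]
ee_rot: [[1.0, 0.0, 0.0], [0.0, -1.0, -0.0], [0.0, 0.0, -1.0]]
wrist_force: [0.2, -0.6, -4.8]
gripper_width: 0.156
gripper_force: 29.9
```

Call:
{"op": "move_arm", "data": {
  "series": [
    {"grip": 0.0, "xyz": [0, 0, -0.5], "angular": [0, 0, 0]},
    {"grip": 0.0, "xyz": [0, 0, -1], "angular": [0, 0, 0]},
    {"grip": 0.0, "xyz": [0, 0, -1.5], "angular": [0, 0, 0]},
    {"grip": 0.0, "xyz": [0, 0, -1.5], "angular": [0, 0, 0]}
  ]
}}

```text
time_s: 9.7
tcp_pos: [0.5471, -0.2137, 0.2772]
ee_rot: [[1.0, 0.0, 0.0], [0.0, -1.0, -0.0], [0.0, 0.0, -1.0]]
wrist_force: [-0.4, -0.0, -4.2]
gripper_width: 0.159
gripper_force: 29.9
```

Lifted 30.5 mm, still free.

Call:
{"op": "move_arm", "data": {
  "series": [
    {"grip": 0.0, "xyz": [0, 0, -0.5], "angular": [0, 0, 0]},
    {"grip": 0.0, "xyz": [0, 0, -1], "angular": [0, 0, 0]},
    {"grip": 0.0, "xyz": [0, 0, -1.5], "angular": [0, 0, 0]},
    {"grip": 0.0, "xyz": [0, 0, -1.5], "angular": [0, 0, 0]}
  ]
}}

```text
time_s: 10.1
tcp_pos: [0.5471, -0.2137, 0.2786]
ee_rot: [[1.0, 0.0, 0.0], [0.0, -1.0, -0.0], [0.0, 0.0, -1.0]]
wrist_force: [-0.4, 0.7, -3.7]
gripper_width: 0.158
gripper_force: 29.9
```

Call:
{"op": "move_arm", "data": {
  "series": [
    {"grip": 0.0, "xyz": [0, 0, -0.5], "angular": [0, 0, 0]},
    {"grip": 0.0, "xyz": [0, 0, -1], "angular": [0, 0, 0]},
    {"grip": 0.0, "xyz": [0, 0, -1.5], "angular": [0, 0, 0]},
    {"grip": 0.0, "xyz": [0, 0, -1.5], "angular": [0, 0, 0]}
  ]
}}

```text
time_s: 10.5
tcp_pos: [0.5471, -0.2136, 0.2802]
ee_rot: [[1.0, 0.0, 0.0], [0.0, -1.0, -0.0], [0.0, 0.0, -1.0]]
wrist_force: [0.4, 0.6, -4.1]
gripper_width: 0.156
gripper_force: 29.9
```

Call:
{"op": "move_arm", "data": {
  "series": [
    {"grip": 0.0, "xyz": [0, 0, -0.5], "angular": [0, 0, 0]},
    {"grip": 0.0, "xyz": [0, 0, -1], "angular": [0, 0, 0]},
    {"grip": 0.0, "xyz": [0, 0, -1.5], "angular": [0, 0, 0]},
    {"grip": 0.0, "xyz": [0, 0, -1.5], "angular": [0, 0, 0]}
  ]
}}

```text
time_s: 10.9
tcp_pos: [0.547, -0.2135, 0.2809]
ee_rot: [[1.0, 0.0, -0.001], [0.0, -1.0, 0.0], [-0.001, -0.0, -1.0]]
wrist_force: [1.3, -0.3, -6.7]
gripper_width: 0.154
gripper_force: 29.9
```

Contact: the rise stalled at z≈0.2805 while the downward force rose to 6.7 N, at about 34 mm of lift. That puts the nose top at about 28 mm, which agrees with the picture. I back down about 3 mm below contact to mid-gap, then draw out gently.

Call:
{"op": "move_arm", "data": {
  "series": [
    {"grip": 0.0, "xyz": [0, 0, 2], "angular": [0, 0, 0]},
    {"grip": 0.0, "xyz": [0, 0, 4], "angular": [0, 0, 0]},
    {"grip": 0.0, "xyz": [0, 0, 4], "angular": [0, 0, 0]},
    {"grip": 0.0, "xyz": [-1, 0, 4], "angular": [0, 0, 0]},
    {"grip": 0.0, "xyz": [-2, 0, 4], "angular": [0, 0, 0]},
    {"grip": 0.0, "xyz": [-2, 0, 4], "angular": [0, 0, 0]}
  ]
}}

```text
time_s: 11.5
tcp_pos: [0.5449, -0.2137, 0.2778]
ee_rot: [[1.0, 0.0, 0.0], [0.0, -1.0, -0.0], [0.0, 0.0, -1.0]]
wrist_force: [-0.2, 0.2, -3.8]
gripper_width: 0.159
gripper_force: 29.9
```

Free, with the bar already past where the nose would stop it. I continue out.

Call:
{"op": "move_arm", "data": {
  "series": [
    {"grip": 0.0, "xyz": [-1, 0, 0], "angular": [0, 0, 0]},
    {"grip": 0.0, "xyz": [-2, 0, 0], "angular": [0, 0, 0]},
    {"grip": 0.0, "xyz": [-3, 0, 0], "angular": [0, 0, 0]},
    {"grip": 0.0, "xyz": [-4, 0, 0], "angular": [0, 0, 0]},
    {"grip": 0.0, "xyz": [-5, 0, 0], "angular": [0, 0, 0]},
    {"grip": 0.0, "xyz": [-6, 0, 0], "angular": [0, 0, 0]}
  ]
}}

```text
time_s: 12.1
tcp_pos: [0.539, -0.2136, 0.2775]
ee_rot: [[1.0, 0.0, -0.0], [0.0, -1.0, -0.0], [-0.0, 0.0, -1.0]]
wrist_force: [-0.4, 0.2, -4.2]
gripper_width: 0.155
gripper_force: 29.9
```

Call:
{"op": "move_arm", "data": {
  "series": [
    {"grip": 0.0, "xyz": [-1, 0, 0], "angular": [0, 0, 0]},
    {"grip": 0.0, "xyz": [-3, 0, 0], "angular": [0, 0, 0]},
    {"grip": 0.0, "xyz": [-5, 0, 0], "angular": [0, 0, 0]},
    {"grip": 0.0, "xyz": [-7, 0, 0], "angular": [0, 0, 0]},
    {"grip": 0.0, "xyz": [-9, 0, 0], "angular": [0, 0, 0]},
    {"grip": 0.0, "xyz": [-11, 0, 0], "angular": [0, 0, 0]},
    {"grip": 0.0, "xyz": [-13, 0, 0], "angular": [0, 0, 0]}
  ]
}}

```text
time_s: 12.8
tcp_pos: [0.5259, -0.2136, 0.2776]
ee_rot: [[1.0, 0.0, 0.0], [0.0, -1.0, -0.0], [0.0, 0.0, -1.0]]
wrist_force: [-0.3, -0.4, -3.9]
gripper_width: 0.158
gripper_force: 29.9
```

Call:
{"op": "move_arm", "data": {
  "series": [
    {"grip": 0.0, "xyz": [-5, 0, 0], "angular": [0, 0, 0]},
    {"grip": 0.0, "xyz": [-12, 0, 0], "angular": [0, 0, 0]},
    {"grip": 0.0, "xyz": [-22, 0, 0], "angular": [0, 0, 0]},
    {"grip": 0.0, "xyz": [-34, 0, 0], "angular": [0, 0, 0]},
    {"grip": 0.0, "xyz": [-46, 0, -4], "angular": [0, 0, 0]},
    {"grip": 0.0, "xyz": [-56, 0, -12], "angular": [0, 0, 0]},
    {"grip": 0.0, "xyz": [-60, 0, -22], "angular": [0, 0, 0]},
    {"grip": 0.0, "xyz": [-60, 0, -32], "angular": [0, 0, 0]},
    {"grip": 0.0, "xyz": [-60, 0, -40], "angular": [0, 0, 0]},
    {"grip": 0.0, "xyz": [-60, 0, -40], "angular": [0, 0, 0]}
  ]
}}

```text
time_s: 13.8
tcp_pos: [0.4673, -0.2139, 0.3195]
ee_rot: [[1.0, 0.0, 0.004], [0.0, -1.0, -0.001], [0.004, 0.001, -1.0]]
wrist_force: [1.4, -1.1, -4.3]
gripper_width: 0.16
gripper_force: 29.9
```

Call:
{"op": "move_arm", "data": {
  "series": [
    {"grip": 0.0, "xyz": [0, -8, 0], "angular": [0, 0, 0]},
    {"grip": 0.0, "xyz": [0, -24, 0], "angular": [0, 0, 0]},
    {"grip": 0.0, "xyz": [0, -46, 0], "angular": [0, 0, 0]},
    {"grip": 0.0, "xyz": [0, -72, 0], "angular": [0, 0, -0.03]},
    {"grip": 0.0, "xyz": [2, -100, 0], "angular": [0, 0, -0.06]},
    {"grip": 0.0, "xyz": [5, -128, 0], "angular": [0, 0, -0.09]},
    {"grip": 0.0, "xyz": [8, -156, 0], "angular": [0, 0, -0.12]},
    {"grip": 0.0, "xyz": [11, -180, 0], "angular": [0, 0, -0.14]},
    {"grip": 0.0, "xyz": [13, -200, 0], "angular": [0, 0, -0.15]},
    {"grip": 0.0, "xyz": [14, -212, 0], "angular": [0, 0, -0.15]}
  ]
}}

```text
time_s: 14.8
tcp_pos: [0.4799, 0.0002, 0.3168]
ee_rot: [[0.988, 0.151, -0.001], [0.151, -0.988, 0.0], [-0.001, -0.0, -1.0]]
wrist_force: [0.1, -0.8, -3.1]
gripper_width: 0.157
gripper_force: 30.0
```

Call:
{"op": "move_arm", "data": {
  "series": [
    {"grip": 0.0, "xyz": [3, -12, 0], "angular": [0, 0, -0.01]},
    {"grip": 0.0, "xyz": [10, -36, 0], "angular": [0, 0, -0.03]},
    {"grip": 0.0, "xyz": [18, -66, 0], "angular": [0, 0, -0.05]},
    {"grip": 0.0, "xyz": [26, -98, 0], "angular": [0, 0, -0.07]},
    {"grip": 0.0, "xyz": [35, -130, 0], "angular": [0, 0, -0.09]},
    {"grip": 0.0, "xyz": [43, -160, 0], "angular": [0, 0, -0.11]},
    {"grip": 0.0, "xyz": [50, -185, 0], "angular": [0, 0, -0.121]},
    {"grip": 0.0, "xyz": [55, -203, 0], "angular": [0, 0, -0.121]},
    {"grip": 0.0, "xyz": [57, -213, 0], "angular": [0, 0, -0.121]},
    {"grip": 0.0, "xyz": [57, -213, 0], "angular": [0, 0, -0.121]}
  ]
}}

```text
time_s: 15.8
tcp_pos: [0.5046, 0.2181, 0.3171]
ee_rot: [[0.963, 0.269, -0.001], [0.269, -0.963, -0.001], [-0.001, 0.0, -1.0]]
wrist_force: [0.4, -1.9, -4.8]
gripper_width: 0.157
gripper_force: 30.0
```

Run:
```python
from h import *
c,s,o,z=wrist('w4');print(s['tcp_pos'],np.array(s['ee_rot']).round(3).tolist(),s['wrist_force'])
```

```text
[0.50455664 0.2181225  0.31712182] [[0.963, 0.269, -0.001], [0.269, -0.963, -0.001], [-0.001, 0.0, -1.0]] [ 0.39845168 -1.89448869 -4.77433675]
```

View pics/w4.png

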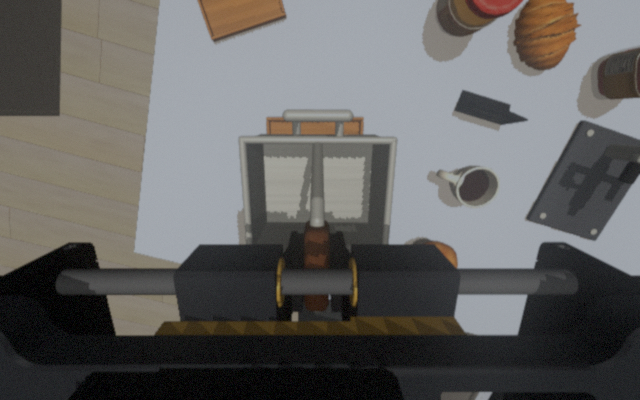

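This shows the basket held straight over the tray, with rim far corners at (241,138) and (396,138). The tray's far edge shows from (267,117) to (362,118), parallel to the rim. I check the offset numerically.

Run:
```python
from h import *
c=load('w4');T=np.array([.5167,.2229]);a=np.radians(15.65);X=np.array([np.cos(a),np.sin(a)]);Y=np.array([-X[1],X[0]])
f=lambda p,z:[((onz(c,p,z)[:2]-T)@X).round(4),((onz(c,p,z)[:2]-T)@Y).round(4)]
im=c['img']
print('rim',[f(p,.2254) for p in((240,138),(396,138),(246,243),(389,243))])
print('tray',[f(p,.016) for p in((267,118),(362,118))])
print('tcp',(np.array([.5046,.2181])-T)@X,(np.array([.5046,.2181])-T)@Y)
```

```text
rim [[np.float64(0.0496), np.float64(0.0581)], [np.float64(0.0495), np.float64(-0.064)], [np.float64(-0.0403), np.float64(0.0599)], [np.float64(-0.0404), np.float64(-0.0651)]]
tray [[np.float64(0.0629), np.float64(0.0712)], [np.float64(0.0627), np.float64(-0.0691)]]
tcp -0.012946272164399454 -0.001357953255931834
```

The basket sits 3–4 mm off along tray −y and is fine along x. I correct by tool y −3 and lower to just above the walls.

Call:
{"op": "move_arm", "data": {
  "series": [
    {"grip": 0.0, "xyz": [0, -2, 8], "angular": [0, 0, 0]},
    {"grip": 0.0, "xyz": [0, -3, 24], "angular": [0, 0, 0]},
    {"grip": 0.0, "xyz": [0, -3, 44], "angular": [0, 0, 0]},
    {"grip": 0.0, "xyz": [0, -3, 64], "angular": [0, 0, 0]},
    {"grip": 0.0, "xyz": [0, -3, 84], "angular": [0, 0, 0]},
    {"grip": 0.0, "xyz": [0, -3, 102], "angular": [0, 0, 0]},
    {"grip": 0.0, "xyz": [0, -3, 115], "angular": [0, 0, 0]},
    {"grip": 0.0, "xyz": [0, -3, 122], "angular": [0, 0, 0]},
    {"grip": 0.0, "xyz": [0, -3, 125], "angular": [0, 0, 0]},
    {"grip": 0.0, "xyz": [0, -3, 125], "angular": [0, 0, 0]}
  ]
}}

```text
time_s: 16.85
tcp_pos: [0.5038, 0.22, 0.1926]
ee_rot: [[0.964, 0.267, 0.0], [0.267, -0.964, -0.0], [0.0, 0.0, -1.0]]
wrist_force: [0.1, -0.5, -4.3]
gripper_width: 0.156
gripper_force: 30.0
```

Run:
```python
from h import *
c,s,o,z=wrist('w5');p=np.array(s['tcp_pos']);print(p,np.array(s['ee_rot']).round(3).tolist(),s['wrist_force'])
import station;sc=station.r.capture('scene');tp=station.r.capture('top')
x,y=218,175
a=cv2.resize(c['img'][60:300,180:460],(467,400),interpolation=2);b=cv2.resize(sc['img'][170:260,210:300],(400,400),interpolation=2)
cv2.imwrite('pics/w5c.png',np.hstack([a,b])[:, :800,::-1])
```

```text
[0.50379598 0.22000737 0.19264417] [[0.964, 0.267, 0.0], [0.267, -0.964, -0.0], [0.0, 0.0, -1.0]] [ 0.11745541 -0.5072469  -4.28988527]
```

View pics/w5c.png

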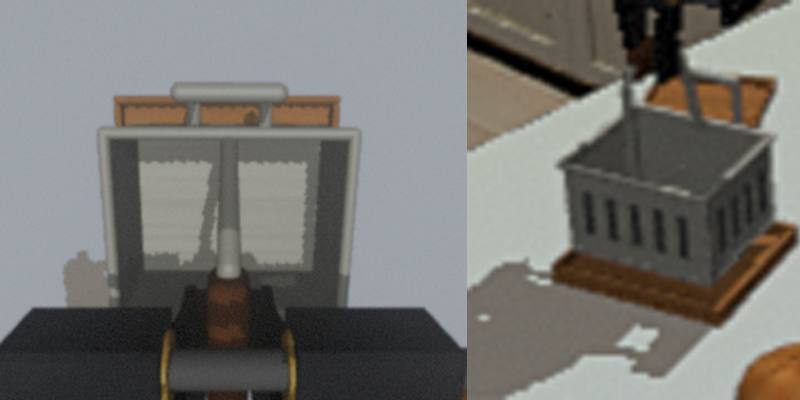

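Basket rim spans crop x 98–361 and the tray's far wall 114–339, nearly concentric, and the scene crop shows it inside the walls. One numeric check of that.

Run:
```python
from h import *
c=load('w5');T=np.array([.5167,.2229]);a=np.radians(15.65);X=np.array([np.cos(a),np.sin(a)]);Y=np.array([-X[1],X[0]])
f=lambda u,v,z:[round(float((onz(c,(180+u/1.668,60+v/1.667),z)[:2]-T)@w),4) for w in(X,Y)]
print('rim',f(98,128,.101),f(361,128,.101),'tray',f(114,97,.016),f(339,97,.016))
```

```text
rim [0.0504, 0.061] [0.0502, -0.0623] tray [0.0637, 0.0721] [0.0634, -0.0703]
```

Within 2 mm. I lower slowly and feel for the floor.

Call:
{"op": "move_arm", "data": {
  "series": [
    {"grip": 0.0, "xyz": [0, -1.5, 2], "angular": [0, 0, 0]},
    {"grip": 0.0, "xyz": [0, -1.5, 4], "angular": [0, 0, 0]},
    {"grip": 0.0, "xyz": [0, -1.5, 6], "angular": [0, 0, 0]},
    {"grip": 0.0, "xyz": [0, -1.5, 8], "angular": [0, 0, 0]},
    {"grip": 0.0, "xyz": [0, -1.5, 10], "angular": [0, 0, 0]},
    {"grip": 0.0, "xyz": [0, -1.5, 12], "angular": [0, 0, 0]},
    {"grip": 0.0, "xyz": [0, -1.5, 14], "angular": [0, 0, 0]},
    {"grip": 0.0, "xyz": [0, -1.5, 15.5], "angular": [0, 0, 0]},
    {"grip": 0.0, "xyz": [0, -1.5, 16], "angular": [0, 0, 0]},
    {"grip": 0.0, "xyz": [0, -1.5, 16], "angular": [0, 0, 0]}
  ]
}}

```text
time_s: 18.0
tcp_pos: [0.5033, 0.2218, 0.1765]
ee_rot: [[0.963, 0.268, -0.0], [0.268, -0.963, -0.0], [-0.0, 0.0, -1.0]]
wrist_force: [0.1, -0.3, -4.6]
gripper_width: 0.156
gripper_force: 30.0
```

Call:
{"op": "move_arm", "data": {
  "series": [
    {"grip": 0.0, "xyz": [0, 0, 0.5], "angular": [0, 0, 0]},
    {"grip": 0.0, "xyz": [0, 0, 1], "angular": [0, 0, 0]},
    {"grip": 0.0, "xyz": [0, 0, 1.5], "angular": [0, 0, 0]},
    {"grip": 0.0, "xyz": [0, 0, 2], "angular": [0, 0, 0]},
    {"grip": 0.0, "xyz": [0, 0, 2], "angular": [0, 0, 0]}
  ]
}}

```text
time_s: 18.5
tcp_pos: [0.5032, 0.2218, 0.1745]
ee_rot: [[0.963, 0.268, -0.0], [0.268, -0.963, -0.0], [-0.0, 0.0, -1.0]]
wrist_force: [0.2, 0.4, -4.0]
gripper_width: 0.16
gripper_force: 30.0
```

Call:
{"op": "move_arm", "data": {
  "series": [
    {"grip": 0.0, "xyz": [0, 0, 0.5], "angular": [0, 0, 0]},
    {"grip": 0.0, "xyz": [0, 0, 1], "angular": [0, 0, 0]},
    {"grip": 0.0, "xyz": [0, 0, 1], "angular": [0, 0, 0]}
  ]
}}

```text
time_s: 18.8
tcp_pos: [0.5032, 0.2217, 0.1734]
ee_rot: [[0.963, 0.268, -0.0], [0.268, -0.963, -0.0], [-0.0, 0.0, -1.0]]
wrist_force: [-0.2, 0.2, -3.8]
gripper_width: 0.152
gripper_force: 30.0
```

Call:
{"op": "move_arm", "data": {
  "series": [
    {"grip": 0.0, "xyz": [0, 0, 0.5], "angular": [0, 0, 0]},
    {"grip": 0.0, "xyz": [0, 0, 1], "angular": [0, 0, 0]},
    {"grip": 0.0, "xyz": [0, 0, 1], "angular": [0, 0, 0]}
  ]
}}

```text
time_s: 19.1
tcp_pos: [0.5033, 0.2218, 0.1726]
ee_rot: [[0.963, 0.268, 0.0], [0.268, -0.963, 0.0], [0.0, 0.0, -1.0]]
wrist_force: [0.5, -0.1, -5.0]
gripper_width: 0.157
gripper_force: 30.0
```

Call:
{"op": "move_arm", "data": {
  "series": [
    {"grip": 0.0, "xyz": [0, 0, 0.5], "angular": [0, 0, 0]},
    {"grip": 0.0, "xyz": [0, 0, 1], "angular": [0, 0, 0]},
    {"grip": 0.0, "xyz": [0, 0, 1], "angular": [0, 0, 0]}
  ]
}}

```text
time_s: 19.4
tcp_pos: [0.5038, 0.2218, 0.1724]
ee_rot: [[0.963, 0.268, 0.001], [0.268, -0.963, 0.0], [0.001, 0.0, -1.0]]
wrist_force: [0.5, -2.0, 1.4]
gripper_width: 0.156
gripper_force: 30.0
```

Call:
{"op": "move_arm", "data": {
  "series": [
    {"grip": 0.0, "xyz": [0, 0, 0.5], "angular": [0, 0, 0]},
    {"grip": 0.0, "xyz": [0, 0, 1], "angular": [0, 0, 0]},
    {"grip": 0.0, "xyz": [0, 0, 1], "angular": [0, 0, 0]}
  ]
}}

```text
time_s: 19.7
tcp_pos: [0.5039, 0.2218, 0.1724]
ee_rot: [[0.963, 0.268, 0.002], [0.268, -0.963, 0.0], [0.002, 0.0, -1.0]]
wrist_force: [-2.4, -0.9, 6.6]
gripper_width: 0.158
gripper_force: 30.0
```

Seated: the TCP stopped at 0.1724, so the underside is at about 5.7 mm, which is the tray floor. I relieve the push and open.

Call:
{"op": "move_arm", "data": {
  "series": [
    {"grip": 0.0, "xyz": [0, 0, -1.2], "angular": [0, 0, 0]},
    {"grip": 0.0, "xyz": [0, 0, -1.2], "angular": [0, 0, 0]},
    {"grip": 0.25, "xyz": [0, 0, -1.2], "angular": [0, 0, 0]},
    {"grip": 0.4, "xyz": [0, 0, -1.2], "angular": [0, 0, 0]},
    {"grip": 0.6, "xyz": [0, 0, -1.2], "angular": [0, 0, 0]},
    {"grip": 0.6, "xyz": [0, 0, -1.2], "angular": [0, 0, 0]},
    {"grip": 0.6, "xyz": [0, 0, -1.2], "angular": [0, 0, 0]},
    {"grip": 0.6, "xyz": [0, 0, -1.2], "angular": [0, 0, 0]},
    {"grip": 0.6, "xyz": [0, 0, -1.2], "angular": [0, 0, 0]},
    {"grip": 0.6, "xyz": [0, 0, -1.2], "angular": [0, 0, 0]}
  ]
}}

```text
time_s: 20.7
tcp_pos: [0.5033, 0.2218, 0.1717]
ee_rot: [[0.963, 0.268, 0.0], [0.268, -0.963, 0.0], [0.0, -0.0, -1.0]]
wrist_force: [0.3, 0.3, -0.0]
gripper_width: 0.596
gripper_force: 0.0
```

Call:
{"op": "move_arm", "data": {
  "series": [
    {"grip": 0.6, "xyz": [0, 0, -5], "angular": [0, 0, 0]},
    {"grip": 0.6, "xyz": [0, 0, -15], "angular": [0, 0, 0]},
    {"grip": 0.6, "xyz": [0, 0, -30], "angular": [0, 0, 0]},
    {"grip": 0.6, "xyz": [0, 0, -50], "angular": [0, 0, 0]},
    {"grip": 0.6, "xyz": [0, 0, -75], "angular": [0, 0, 0]},
    {"grip": 0.6, "xyz": [0, 0, -100], "angular": [0, 0, 0]},
    {"grip": 0.6, "xyz": [0, 0, -125], "angular": [0, 0, 0]},
    {"grip": 0.6, "xyz": [0, 0, -140], "angular": [0, 0, 0]},
    {"grip": 0.6, "xyz": [0, 0, -140], "angular": [0, 0, 0]}
  ]
}}

```text
time_s: 21.6
tcp_pos: [0.5043, 0.2223, 0.3154]
ee_rot: [[0.963, 0.268, 0.006], [0.268, -0.963, 0.004], [0.007, -0.002, -1.0]]
wrist_force: [0.4, 0.4, -0.6]
gripper_width: 0.6
gripper_force: 0.0
```

Run:
```python
from h import *
c,s,o,z=wrist('w6');print(s['tcp_pos'],s['wrist_force'],s['gripper_width'])
import station;sc=station.r.capture('scene')
a=cv2.resize(c['img'][0:300,150:500],(467,400));b=cv2.resize(sc['img'][170:260,210:300],(333,400),interpolation=2)
cv2.imwrite('pics/end.png',np.hstack([a,b])[:,:,::-1])
```

```text
[0.50433216 0.2223407  0.31541466] [ 0.35746106  0.37688533 -0.62559661] 0.6004417250792373
```

View pics/end.png

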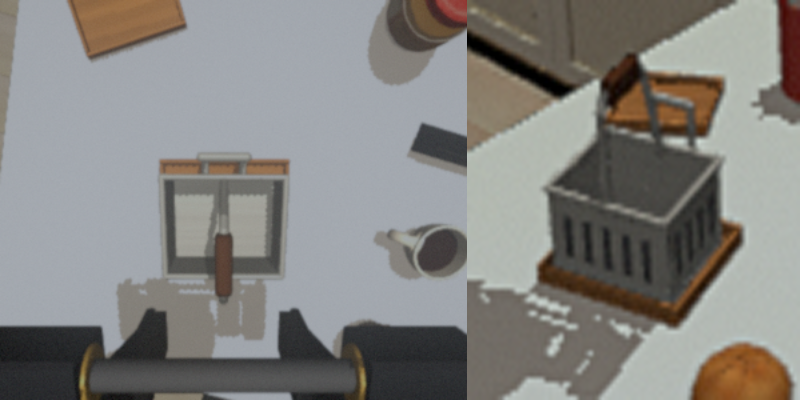

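The basket stands upright and centred in the larger tray, its underside inside all four walls, and the gripper is well clear.

```bash
python3 -c "
from station import r
print(r.finish_job())"
```

```text
the job is handed in; nothing more can be done
None
```

The basket is off the hook, drawn out through the gap about 28–34 mm above the hook floor, and released upright and seated in the larger tray; the job is handed in at about 22 s, and no force I read between moves passed about 7 N.

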